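# Release the twin-catch loading slide of a bush gauge

## Task

The bush in the optical gauge has been measured: bring it out on its slide. With one fingertip on each, press the two round buttons on the bridge together and keep both down, letting neither up, until the slide has run all the way to its near stop; then let go so that both spring back up and lock it. Only press the buttons: the bush stays seated in its nest, untouched, and the loose bushes and plug gauge stay where they are.

Things in the scene. Friction and masses are not known exactly. Their poses are not given: they have to be found in the camera images.
- bush_gauge: Optical bush gauge, fixed: aluminium base 260 x 124 x 12 mm. Origin on the table under the middle of its bridge; x along the rail, away from the robot (+-0.5 rad), y left along the line of the buttons, z up. Bridge: bar 36 mm (x) by 108 mm (y), top at z = 42 mm, 4 mm screw heads at y = +-47 mm. Base reaches 90 mm nearer and 170 mm farther; two grey optical heads 71 mm tall at x = 90 to 140 mm.
- catch_left_top (a point): Centre of the top face of the left button (at y = +28 mm of the gauge); moves down with it. Both buttons are alike: flat black round caps on the bridge, 24 mm across, 6.5 mm thick, top 60 mm above the table and 18 mm above the bridge when up; centres 56 mm apart.
- catch_right_top (a point): Centre of the top face of the right button (at y = -28 mm of the gauge), like the left one.
- catch_left (a joint): How far the left button is pressed, in m: 0 up, 0.009 fully down on its hard stop. Spring: 2.5 N at the start, 5 N fully down, returns by itself. Its catch pin is free of the slide from about 5.5 mm down; if let up on the way it drops into the next notch that comes by (one every 15 mm).
- catch_right (a joint): The same for the right button. Each catch alone holds the slide; it moves only while both are down.
- slide (a joint): Travel of the loading slide in m: 0 with the bush between the optical heads (start), 0.0585 at its near stop. A damped air spring drives it toward the robot (-x of the gauge) by itself while both buttons are down, at about 20 mm/s, 3 to 4 s in all. It is a 44 mm wide steel plate with notched edges, top 27 mm above the table; it passes under the bridge.
- nest (a point): Centre of the floor of the bush nest on the slide, 29 mm above the table: a ring 4.5 mm high with an inner diameter of 24 mm. At slide 0 it is 115 mm beyond the bridge, at the near stop 56.5 mm.
- bush: The measured bush: flanged brass bush, flange 21 mm, body 17 mm across, 16 mm high, standing flange down in the nest. Origin at the centre of its underside, z up.
- bush_near: Loose flanged brass bush like it, standing on the table at the right of the gauge; bystander. Origin at the centre of its underside.
- bush_far: Second loose brass bush, standing flange up on the table at the right of the gauge; bystander. Origin at the centre of its underside.
- plug_gauge: Double-ended plug gauge, 121 x 15 x 13 mm, lying on the table at the left of the gauge; bystander. Origin at the middle of its underside, y along it.

How it is judged:
By the outcome, as a careful person would: the job done as asked, in the order asked, and still so for the second after the job is handed in, with the robot touching nothing.
It also fails if it takes over 32 s, if anything falls off the work surface, if the arm or the gripper's body presses on something with over 40 N, if the wrist force passes 120 N, or if a joint passes its speed limit or range.

## Robot

A 6-joint arm with a two-finger parallel gripper is mounted at the origin on a cart in front of the work surface, level with it; the furniture and walls round the work are solid. World frame = base frame: x ahead of the robot, y to its left, z up, the work surface at z = 0. Lengths are in mm, angles in rad, forces in N, time in s.
With the tool pointing down it reaches from about 150 to 775 mm from the base axis. Payload 6.1 kg.
Tool frame: the origin (TCP) lies on the mounting face of the last link; the fingertips stand 173 mm ahead of it and the grasp point (between the pads) lies 155 mm ahead of it; z points along the fingers, y is the line along which they close (so a half turn about z gives the same grasp; the last joint's range is limited). The gripper opens to 85 mm and grips with 20 to 120 N. Pads are 22 mm wide; open, the fingers measure 114 mm over their backs; the gripper's body (76 mm by 85 mm) begins 54 mm behind the grasp point. The pads swing forward as they close: fully open they stand 13 mm farther back than shut.
Start: joints at [-1.228, 0.126, -0.04, 1.405, 0, 1.571], TCP at [176.459, -494.44, 404.695] pointing down, gripper open.
Joint ranges: [-2.72, 2.72], [-0.95, 1.95], [-1.27, 1.35], [-1.78, 2.02], [-1.46, 1.47], [-3.14, 3.14]. Speed limits (rad/s): [2.39, 2.39, 3.01, 3.14, 3.14, 3.14].

## Interface

Orientations are given as a unit quaternion [w, x, y, z].
In Python, from station import bot, optics gives the robot as it stands.
- The arm moves only by the tool step_arm, never from a script. Its argument "motion" is one flat list of numbers, 4 for each row, row after row: the shift along the tool's x, y, z as a fraction of full scale, then the turn about the tool's z as a fraction of full scale. In form: [tx, ty, tz, yaw, tx, ty, tz, yaw, ...]. A call has exactly 10 rows; each row is the pose to reach, as a shift and turn from the pose commanded when the call began, along the tool's axes at that moment; what a row does not reach only later rows make up. Full scale, the value 1, is 0.08 m for a shift and 90 degrees for a turn. A row lasts 1/12 s, in which the tool goes at most 41.7 mm and 7.16 degrees, less where a joint would pass 70% of its speed; a pose out of reach is approached as far as the arm can. A call with a number of a shift or a turn outside -1 to 1 is refused whole. A call with a gripper value outside its range is refused whole. "gripper" is the finger opening in mm, from 0 to 85.4, set as the call begins (left out, the last holds). The fingers move at their own pace and stop on an object; "newtons" is the grip in N (left out, the last holds). Time passes only in rows, so rows that repeat a pose let the fingers close, or fill a call up. It gives the time, the measured TCP pose, the force, the opening and the grip force at its end, in the units of the state.
- bot.get_state(): the state, without advancing time (a new reading comes with each control period).
- optics.read_camera(name): name is "side" or "top" or "wrist"; returns a dict with "pixels" (420x560x3 uint8, blue, green, red), "range_z" (420x560 float32, mm along the optical axis (not along the pixel's ray), 0 where there is no reading), "vertical_fov" (degrees; the focal length in pixels is half the picture's height over the tangent of half this angle, whatever the lens; pixels are square), "cx", "cy" (the principal point, pixels), "k1" (the pictures are not rectified: a ray, as slopes to the right and down, at radius r is drawn at 1 + k1 r^2 times it, then the intrinsics apply), "R" (3x3) and "t" (3): a world point X has camera coordinates R X + t. Camera axes: x right, y down, z forward; pixel columns grow to the right and rows downward; lengths in mm; the calibration is good to about 2 mm. A picture is of the moment at which its call begins.
- bot.hand_in(): hands the job in; it is judged then, once.
The state is a dict: "time_s": time; "joint_pos": joint angles; "qd": joint speeds; "tau": joint torques, N m; "position": TCP position; "tool_rot": TCP orientation; "wrist_force": force on the tool from outside, world axes, zero at the start; "ft_torque": the same for the moment, N m; "grip_width": opening from 0.0 (shut) to 1.0 (fully open); "grasp_force": force on a finger pad.
Only numpy, scipy, OpenCV 4.12 (cv2) and the standard library are available. Lean on these libraries where they do the work, as an engineer would, in place of code of your own. Each camera call takes 0.05 s, during which the arm holds its last target. There are 200 camera calls.

## Working session

There is one attempt and no reset: what is moved stays moved. The work goes in short steps, Python scripts to look and compute and a tool call to move; the robot and the scene stay as the last step left them, time stands still between calls to the robot, and variables do not carry over. Pictures are saved under pics/ and viewed, at most 10 in all, crops included, and the job is handed in when it is done.

Besides the shell and the picture viewer there is one more tool, called as name(argument=value, ...), one argument or row to a line, values as JSON. step_arm: Moves the arm, as the interface text tells. Its arguments: {"type":"object","properties":{"motion":{"type":"array"},"gripper":{"type":"number"},"newtons":{"type":"number"}},"required":["motion"]}

```bash
ls; mkdir -p pics; cat > h.py <<'E'
import numpy as np, cv2
from station import bot, optics
def grab(n):
    c=optics.read_camera(n); return c
def cloud(c):
    h,w=c["range_z"].shape; f=h/2/np.tan(np.radians(c["vertical_fov"])/2)
    K=np.array([[f,0,c["cx"]],[0,f,c["cy"]],[0,0,1]])
    v,u=np.mgrid[:h,:w]; p=np.stack([u,v],-1).reshape(-1,1,2).astype(float)
    s=cv2.undistortPoints(p,K,np.array([c["k1"],0,0,0,0.])).reshape(h,w,2)
    z=c["range_z"].astype(float)
    P=np.dstack([s*z[...,None],z])
    W=(P-np.asarray(c["t"]).ravel())@np.asarray(c["R"]); W[z==0]=np.nan
    return W
E
python3 - <<'E'
from h import *
ims=[]
for n in("top","side"):
    c=grab(n); np.savez("pics/%s0.npz"%n,**c); cv2.imwrite("pics/%s0.png"%n,c["pixels"]); print(n,c["k1"],c["vertical_fov"],c["t"],np.round(c["R"],3).tolist())
s=bot.get_state(); print({k:s[k] for k in("time_s","position","tool_rot","grip_width","wrist_force")})
E
```

```text
pics
top -0.11579108919570455 52.48615651355343 [-178.56271712  546.44195158  880.50193101] [[0.009, -1.0, -0.028], [-0.999, -0.008, -0.044], [0.044, 0.029, -0.999]]
side -0.040199685759074316 45.89286678822221 [-578.08029859  -48.49192131 1047.30427407] [[0.997, -0.08, 0.016], [-0.043, -0.683, -0.729], [0.069, 0.726, -0.684]]
{'time_s': 0.1, 'position': array([ 176.41989081, -494.35579913,  404.00142961]), 'tool_rot': array([-6.79627339e-04,  9.85350039e-01,  1.70542735e-01, -1.22363786e-04]), 'grip_width': 1.0020776140725351, 'wrist_force': array([0.10003696, 0.20605525, 0.52079141])}
```

View pics/top0.png

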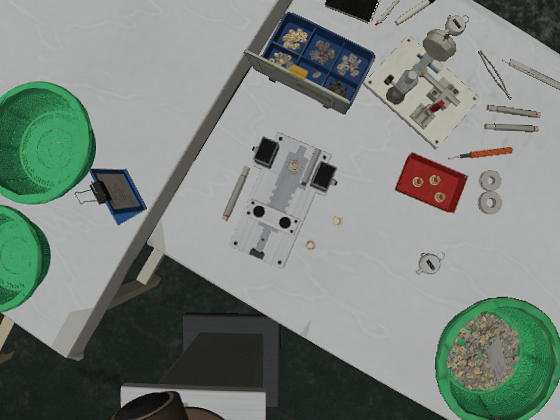

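View pics/side0.png

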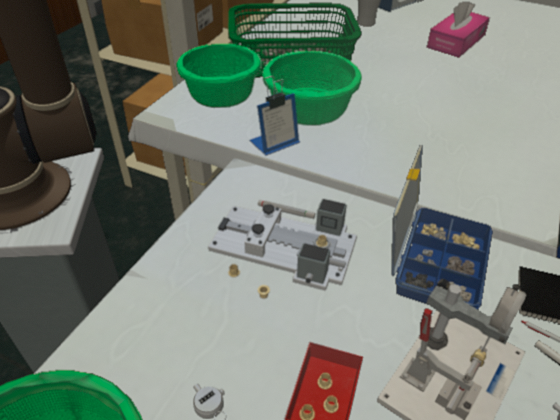

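The top view shows the gauge centred near (272,217). Its left button is at (259,211), its right one at (285,222), and the optical heads at (265,150) and (323,176). The two bushes are at (310,245) and (337,221), and the plug is at (236,193). The side view agrees: buttons at (268,208) and (258,230).

```bash
python3 - <<'E'
from h import *
for n,(u0,u1,v0,v1) in (("top",(225,345,125,275)),("side",(200,365,190,290))):
    c=dict(np.load("pics/%s0.npz"%n)); W=cloud(c); g=c["pixels"].max(2)
    m=np.zeros(g.shape,np.uint8); m[v0:v1,u0:u1]=1
    k=(m>0)&(W[...,2]>50)&(W[...,2]<66)&(g<70)
    nn,l,st,ce=cv2.connectedComponentsWithStats(k.astype(np.uint8))
    for i in range(1,nn):
        if st[i,4]>15: P=W[l==i]; print(n,ce[i].round(1),st[i,4],np.nanmedian(P,0).round(1),((np.nanmin(P,0)+np.nanmax(P,0))/2).round(1),np.ptp(P,axis=0).round(1))
    b=(m>0)&(W[...,2]>37)&(W[...,2]<47)
    nn,l,st,ce=cv2.connectedComponentsWithStats(b.astype(np.uint8)); 
    for i in range(1,nn):
        if st[i,4]>100:
            P=W[l==i]; r=cv2.minAreaRect(P[:,:2].astype(np.float32)); print(n,"bar",st[i,4],r,np.nanmedian(P[:,2]))
    t=(m>0)&(W[...,2]>63); P=W[t]; print(n,"heads",P.mean(0).round(1),P[:,2].max())
    print(n,"table z",np.nanmedian(W[v0:v1,u0:u1,2]), W[250,330],W[240,300])
E
```

```text
top [272.2 157.1] 41 [ 637.6 -171.9   57.2] [ 641.9 -164.8   58. ] [39.3 33.7 15.2]
top [258.4 211. ] 97 [ 532.1 -143.5   59.8] [ 532.1 -143.4   60. ] [19.9 19.9  7.3]
top [284.5 222.2] 95 [ 510.9 -196.7   59.7] [ 510.9 -194.8   59.4] [19.8 19.7  7.1]
top bar 725 ((520.8099975585938, -170.58604431152344), (108.16593933105469, 36.0020866394043), 67.19303131103516) 41.65662725069198
top heads [ 625.7 -214.9   69.4] 76.70664606551217
top table z 2.7342487461896297 [ 453.10089668 -291.62858474    0.5296571 ] [ 473.55660581 -228.43127517    1.01532522]
side [268.2 208.8] 70 [ 533.6 -147.3   58.6] [ 534.2 -146.7   58.9] [17.4 22.4  7.2]
side [328.6 217.9] 52 [ 645.  -174.9   54.7] [ 645.1 -175.    55.2] [30.5 14.6 10.1]
side [257.7 228.6] 78 [ 512.2 -198.8   58.5] [ 512.4 -198.8   58.6] [18.3 20.3  5.4]
side bar 597 ((521.8527221679688, -172.43931579589844), (107.08392333984375, 36.50230407714844), 66.91184997558594) 41.00821045153789
side bar 104 ((648.6417846679688, -174.4464569091797), (17.843503952026367, 51.813819885253906), 85.89340209960938) 42.59074809611356
side bar 115 ((600.2713623046875, -288.70953369140625), (14.585546493530273, 50.306541442871094), 83.15033721923828) 41.63246092197928
side heads [ 624.4 -226.5   68.4] 74.21616928803036
side table z 7.081520064388872 [ 641.95015593 -230.63096823   26.72172201] [ 589.62050448 -202.6847129    27.64629705]
```

step_arm(
  motion=[0.06,-0.025,0.02,-0.02,0.16,-0.07,0.05,-0.05,0.27,-0.115,0.08,-0.08,0.38,-0.165,0.115,-0.11,0.5,-0.215,0.15,-0.14,0.6,-0.26,0.18,-0.17,0.7,-0.3,0.21,-0.2,0.8,-0.345,0.24,-0.22,0.9,-0.39,0.27,-0.24,1,-0.43,0.3,-0.25],
  gripper=42,
  newtons=40,
)

```text
time_s: 0.93
position: [240.8, -434.5, 380.4]
tool_rot: [-0.0, 0.933, 0.361, 0.0]
wrist_force: [-0.6, 0.0, -0.5]
grip_width: 0.493
grasp_force: 0.0
```

```bash
cat >> h.py <<'E'
from scipy.spatial.transform import Rotation as Rn
def where(goal,ang):
    s=bot.get_state(); q=s["tool_rot"]; R=Rn.from_quat([q[1],q[2],q[3],q[0]]).as_matrix()
    d=R.T@(np.array(goal)-s["position"]); a=np.degrees(np.arctan2(R[1,1],R[0,1]))
    print("t",s["time_s"],"p",s["position"].round(1),"z",R[:,2].round(4),"yang",a.round(1),"q",np.round(s["joint_pos"],3),"w",round(float(s["grip_width"]),3),"F",np.round(s["wrist_force"],2))
    print("d/80",(d/80).round(3),"yaw/90",-((ang-a+180)%360-180)/90)
E
python3 -c "
from h import *
where([521.5,-171.3,280],67.2)"
```

```text
t 0.9333 p [ 240.8 -434.5  380.4] z [-1.e-04  3.e-04 -1.e+00] yang -47.7 q [-1.065  0.074 -0.151  1.347  0.     1.339] w 0.493 F [-0.6   0.01 -0.51]
d/80 [ 4.809 -0.074  1.255] yaw/90 -1.27702273804554
```

step_arm(
  motion=[0.1,0,0.03,-0.05,0.2,0,0.06,-0.1,0.3,0,0.09,-0.15,0.4,0,0.12,-0.2,0.5,0,0.15,-0.25,0.6,0,0.18,-0.3,0.7,0,0.21,-0.35,0.8,0,0.24,-0.4,0.9,0,0.27,-0.45,1,0,0.3,-0.5],
)

```text
time_s: 1.77
position: [300.1, -380.9, 356.5]
tool_rot: [0.0, 0.723, 0.691, 0.0]
wrist_force: [0.0, 0.1, 0.5]
grip_width: 0.486
grasp_force: 0.0
```

```bash
python3 -c "
from h import *
where([521.5,-171.3,280],67.2)"
```

```text
t 1.7667 p [ 300.1 -380.9  356.5] z [ 0. -0. -1.] yang -2.6 q [-0.903  0.055 -0.224  1.293  0.     0.713] w 0.486 F [0.04 0.05 0.49]
d/80 [2.742 2.646 0.956] yaw/90 -0.7755771013601219
```

step_arm(
  motion=[0.1,0.1,0.03,0,0.2,0.2,0.06,0,0.3,0.3,0.09,0,0.4,0.4,0.12,0,0.5,0.5,0.15,0,0.6,0.6,0.18,0,0.7,0.7,0.21,0,0.8,0.8,0.24,0,0.9,0.9,0.27,0,1,1,0.3,0],
)

```text
time_s: 2.6
position: [384.3, -304.8, 332.4]
tool_rot: [-0.0, 0.725, 0.689, 0.0]
wrist_force: [-0.3, 0.3, -0.7]
grip_width: 0.493
grasp_force: 0.0
```

step_arm(
  motion=[0.1,0.1,0.03,0,0.2,0.2,0.06,0,0.3,0.3,0.09,0,0.4,0.4,0.12,0,0.5,0.5,0.15,0,0.6,0.6,0.18,0,0.7,0.7,0.21,0,0.8,0.8,0.24,0,0.9,0.9,0.27,0,1,1,0.3,0],
)

```text
time_s: 3.43
position: [468.2, -228.9, 308.4]
tool_rot: [0.0, 0.725, 0.689, 0.0]
wrist_force: [-0.6, 0.2, -0.3]
grip_width: 0.492
grasp_force: 0.0
```

step_arm(
  motion=[0.08,0.07,0.03,-0.079,0.16,0.14,0.06,-0.158,0.24,0.21,0.09,-0.237,0.32,0.28,0.12,-0.316,0.4,0.35,0.16,-0.395,0.48,0.42,0.2,-0.474,0.56,0.49,0.25,-0.553,0.64,0.56,0.3,-0.632,0.71,0.62,0.34,-0.711,0.74,0.65,0.36,-0.775],
)

```text
time_s: 4.27
position: [523.1, -172.1, 279.2]
tool_rot: [-0.0, 0.197, 0.98, 0.0]
wrist_force: [0.3, 0.4, -0.6]
grip_width: 0.493
grasp_force: 0.0
```

```bash
python3 - <<'E'
from h import *
where([521.5,-171.3,280],67.2)
c=grab("wrist"); np.savez("pics/w1.npz",**c); cv2.imwrite("pics/w1.png",c["pixels"])
E
```

```text
t 4.2667 p [ 523.1 -172.1  279.2] z [-4.e-04  4.e-04 -1.e+00] yang 67.3 q [-0.318  0.203 -0.225  1.144  0.     0.079] w 0.493 F [ 0.28  0.41 -0.65]
d/80 [ 0.022  0.001 -0.01 ] yaw/90 0.0007854275472494818
```

View pics/w1.png

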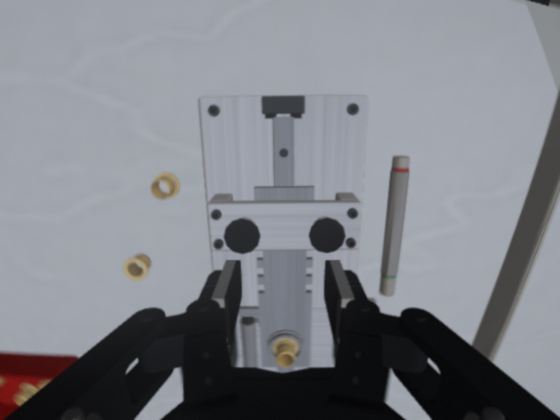

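The wrist view shows both buttons, at (242,236) and (327,235). The fingertips stand ahead at about (231,268) and (336,268), and the bush is seated at (286,350).

```bash
python3 - <<'E'
from h import *
c=dict(np.load("pics/w1.npz")); W=cloud(c); g=c["pixels"].max(2); v,u=np.mgrid[:420,:560]
s=bot.get_state(); q=s["tool_rot"]; R=Rn.from_quat([q[1],q[2],q[3],q[0]]).as_matrix()
T=(W-s["position"])@R   # tool coords
def rep(k,name):
    nn,l,st,ce=cv2.connectedComponentsWithStats(k.astype(np.uint8))
    for i in range(1,nn):
        if st[i,4]>60: P=W[l==i];Q=T[l==i]; print(name,ce[i].round(),st[i,4],np.median(P,0).round(1),"tool mid",((Q.min(0)+Q.max(0))/2).round(1),"lo",Q.min(0).round(1),"hi",Q.max(0).round(1))
rep((W[...,2]>54)&(W[...,2]<66)&(g<70)&(v<262)&(v>190),"btn")
b=(W[...,2]>39)&(W[...,2]<46)&(v>185)&(v<262)&(u>190)&(u<380)
nn,l,st,ce=cv2.connectedComponentsWithStats(b.astype(np.uint8)); i=1+st[1:,4].argmax()
print("bar",cv2.minAreaRect(W[l==i][:,:2].astype(np.float32)),np.median(W[l==i][:,2]))
Q=T[(W[...,2]>95)&(T[...,2]>100)]
for sg in(1,-1):
    for z in (150,160):
        F=Q[(Q[:,1]*sg>0)&(Q[:,2]>z)]; print("finger",sg,z,len(F),F.min(0).round(1) if len(F) else'',F.max(0).round(1) if len(F) else '')
E
```

```text
btn [242. 236.] 896 [ 509.7 -194.2   60.3] tool mid [  3.4 -26.1 219.3] lo [ -8.3 -37.  216.8] hi [ 15.  -15.2 221.9]
btn [327. 235.] 905 [ 530.4 -143.1   60.3] tool mid [  3.8  29.5 220.4] lo [ -7.6  18.5 217. ] hi [ 15.2  40.6 223.9]
bar ((520.6634521484375, -169.16368103027344), (108.66634368896484, 35.89202880859375), 67.2832260131836) 42.329929936475466
finger 1 150 717 [-10.2  21.6 150. ] [ 12.7  35.1 171.1]
finger 1 160 274 [-10.2  21.6 160. ] [ 12.4  34.7 171.1]
finger -1 150 718 [-10.5 -34.3 150. ] [ 12.8 -20.1 171.3]
finger -1 160 281 [-10.5 -33.3 160. ] [ 12.8 -20.2 171.3]
```

step_arm(
  motion=[0.005,0.002,0.04,0,0.01,0.004,0.1,0,0.015,0.006,0.16,0,0.02,0.008,0.22,0,0.026,0.01,0.28,0,0.026,0.01,0.34,0,0.026,0.01,0.4,0,0.026,0.01,0.45,0,0.026,0.01,0.49,0,0.026,0.01,0.5,0],
)

```text
time_s: 5.15
position: [520.5, -171.6, 239.2]
tool_rot: [-0.0, 0.2, 0.98, 0.0]
wrist_force: [-0.6, 0.1, -0.5]
grip_width: 0.491
grasp_force: 0.0
```

step_arm(
  motion=[0,0,0.02,0,0,0,0.04,0,0,0,0.06,0,0,0,0.08,0,0,0,0.1,0,0,0,0.12,0,0,0,0.14,0,0,0,0.14,0,0,0,0.14,0,0,0,0.14,0],
)

```text
time_s: 5.98
position: [520.7, -171.6, 229.0]
tool_rot: [0.0, 0.2, 0.98, -0.0]
wrist_force: [-0.2, 0.2, 3.7]
grip_width: 0.489
grasp_force: 1.8
```

```bash
python3 - <<'E'
from h import *
where([521.5,-171.3,223],67.2)
s=bot.get_state();print(s["ft_torque"])
c=grab("wrist"); np.savez("pics/w2.npz",**c); cv2.imwrite("pics/w2.png",c["pixels"]); c=grab("side"); cv2.imwrite("pics/s2.png",cv2.resize(c["pixels"][150:300,170:390],None,fx=3.5,fy=3.5))
print(bot.get_state()["wrist_force"])
E
```

```text
t 5.9833 p [ 520.7 -171.6  229. ] z [ 4.e-04 -1.e-04 -1.e+00] yang 66.9 q [-0.318  0.227 -0.309  1.034  0.     0.085] w 0.489 F [-0.23  0.25  3.7 ]
d/80 [-0.008  0.007  0.075] yaw/90 -0.003422345654119378
[ 0.06271611  0.20926897 -0.02495214]
[-0.85380633  1.39115711  3.67314271]
```

View pics/w2.png

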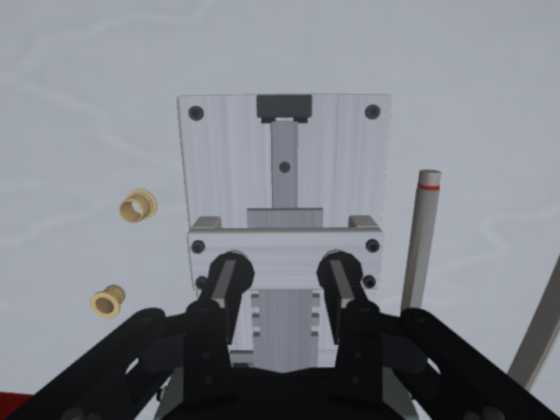

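View pics/s2.png

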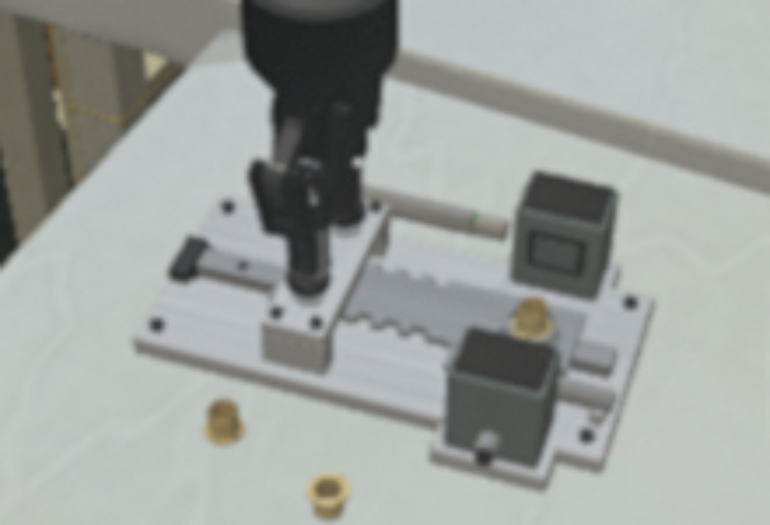

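The wrist and side views show the tips resting on both caps, at (232,272) and (340,270) in the wrist view. The slide hasn't moved, so I'll press both now.

step_arm(
  motion=[0,0,0.012,0,0,0,0.025,0,0,0,0.04,0,0,0,0.055,0,0,0,0.07,0,0,0,0.085,0,0,0,0.095,0,0,0,0.1,0,0,0,0.1,0,0,0,0.1,0],
)

```text
time_s: 6.92
position: [520.6, -171.6, 222.6]
tool_rot: [0.001, 0.2, 0.98, -0.0]
wrist_force: [-5.5, 2.5, 17.1]
grip_width: 0.493
grasp_force: 8.0
```

```bash
python3 - <<'E'
from h import *
where([521.5,-171.3,220],67.2)
s=bot.get_state();print(s["ft_torque"])
E
```

```text
t 6.9167 p [ 520.6 -171.6  222.6] z [ 1.5e-03 -5.0e-04 -1.0e+00] yang 66.9 q [-0.318  0.23  -0.32   1.019 -0.     0.085] w 0.493 F [-5.46  2.46 17.05]
d/80 [-0.009  0.007  0.032] yaw/90 -0.0034577776054432107
[ 0.37020787  1.19471684 -0.03749282]
```

step_arm(
  motion=[0,0,0,0,0,0,0,0,0,0,0,0,0,0,0,0,0,0,0,0,0,0,0,0,0,0,0,0,0,0,0,0,0,0,0,0,0,0,0,0],
)

```text
time_s: 7.75
position: [520.6, -171.6, 222.5]
tool_rot: [0.001, 0.2, 0.98, -0.0]
wrist_force: [-5.5, 2.0, 16.4]
grip_width: 0.492
grasp_force: 8.0
```

step_arm(
  motion=[0,0,0,0,0,0,0,0,0,0,0,0,0,0,0,0,0,0,0,0,0,0,0,0,0,0,0,0,0,0,0,0,0,0,0,0,0,0,0,0],
)

```text
time_s: 8.58
position: [520.6, -171.6, 222.6]
tool_rot: [0.001, 0.2, 0.98, -0.0]
wrist_force: [-5.7, 1.2, 16.1]
grip_width: 0.492
grasp_force: 8.0
```

```bash
cat >> h.py <<'E'
def bushpos():
    c=grab("side"); W=cloud(c); p=c["pixels"].astype(int)
    k=(p[...,2]-p[...,0]>40)&(W[...,2]>30)&(W[...,2]<50)
    G=(W[...,:2]-[521.2,-171.2])@np.array([[.922,.388],[-.388,.922]]); k&=(abs(G[...,1])<20)&(abs(G[...,0])<140)
    print("bush gauge xy",np.median(G[k],0).round(1),k.sum()); return c
E
python3 - <<'E'
from h import *
where([521.5,-171.3,220],67.2)
c=bushpos(); cv2.imwrite("pics/s3.png",cv2.resize(c["pixels"][150:300,170:390],None,fx=3.5,fy=3.5))
E
```

```text
t 8.5833 p [ 520.6 -171.6  222.6] z [ 1.6e-03 -5.0e-04 -1.0e+00] yang 66.9 q [-0.318  0.23  -0.32   1.019 -0.     0.085] w 0.492 F [-5.73  1.18 16.1 ]
d/80 [-0.009  0.007  0.032] yaw/90 -0.0034104762511453324
bush gauge xy [68.4 -3.5] 73
```

View pics/s3.png

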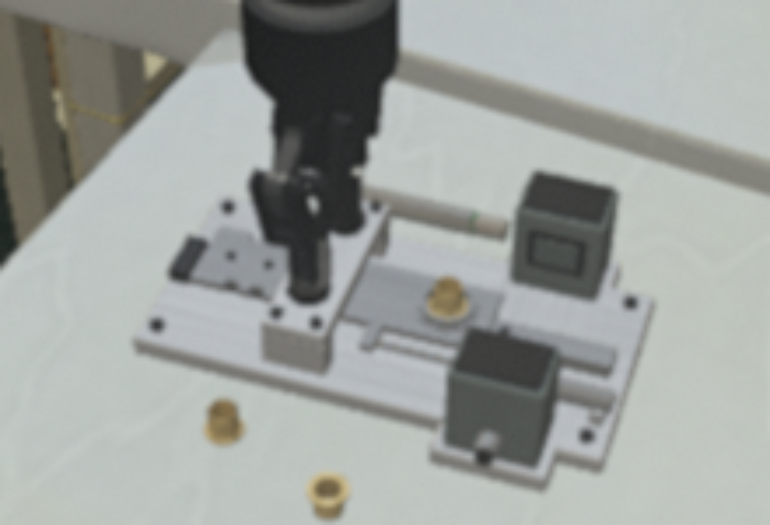

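The side view shows the slide running: the bush has moved to (447,297) in the crop, about 68 mm beyond the bridge. I'll keep holding until it stops.

step_arm(
  motion=[0,0,0,0,0,0,0,0,0,0,0,0,0,0,0,0,0,0,0,0,0,0,0,0,0,0,0,0,0,0,0,0,0,0,0,0,0,0,0,0],
)

```text
time_s: 9.47
position: [520.6, -171.6, 222.6]
tool_rot: [0.001, 0.2, 0.98, -0.0]
wrist_force: [-5.9, 1.5, 15.6]
grip_width: 0.496
grasp_force: 8.0
```

step_arm(
  motion=[0,0,0,0,0,0,0,0,0,0,0,0,0,0,0,0,0,0,0,0,0,0,0,0,0,0,0,0,0,0,0,0,0,0,0,0,0,0,0,0],
)

```text
time_s: 10.3
position: [520.6, -171.6, 222.6]
tool_rot: [0.001, 0.2, 0.98, -0.0]
wrist_force: [-5.6, 1.2, 16.1]
grip_width: 0.49
grasp_force: 8.0
```

```bash
python3 -c "
from h import *
bushpos()"
```

```text
bush gauge xy [58.4 -3.6] 75
```

step_arm(
  motion=[0,0,0,0,0,0,0,0,0,0,0,0,0,0,0,0,0,0,0,0,0,0,0,0,0,0,0,0,0,0,0,0,0,0,0,0,0,0,0,0],
)

```text
time_s: 11.18
position: [520.6, -171.6, 222.6]
tool_rot: [0.001, 0.2, 0.98, -0.0]
wrist_force: [-5.5, 1.5, 16.3]
grip_width: 0.491
grasp_force: 8.0
```

```bash
python3 - <<'E'
from h import *
where([521.5,-171.3,220],67.2)
c=bushpos(); cv2.imwrite("pics/s4.png",cv2.resize(c["pixels"][150:300,170:390],None,fx=3.5,fy=3.5))
E
```

```text
t 11.1833 p [ 520.6 -171.6  222.6] z [ 1.6e-03 -5.0e-04 -1.0e+00] yang 66.9 q [-0.318  0.23  -0.32   1.019  0.     0.085] w 0.491 F [-5.53  1.46 16.29]
d/80 [-0.008  0.007  0.032] yaw/90 -0.0034334979393387736
bush gauge xy [58.1 -3.3] 73
```

View pics/s4.png

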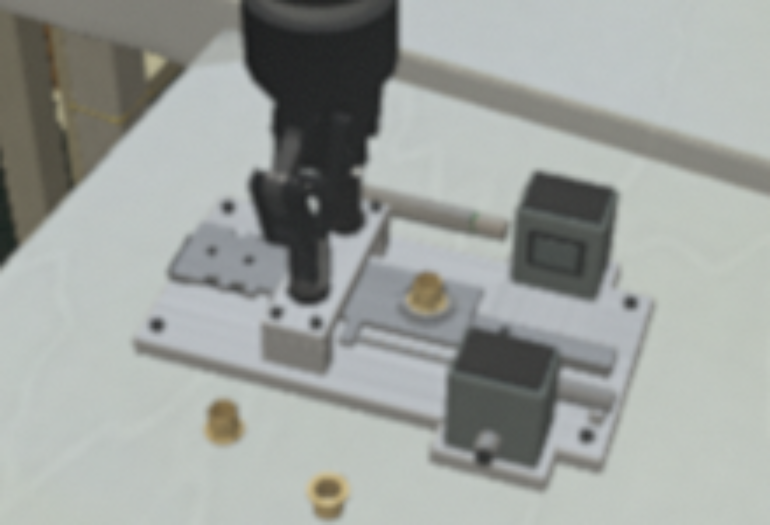

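The slide is at its near stop: the bush is at 58 mm, unchanged between the last two readings. Lifting straight up to release both.

step_arm(
  motion=[0,0,-0.04,0,0,0,-0.1,0,0,0,-0.18,0,0,0,-0.28,0,0,0,-0.38,0,0,0,-0.5,0,0,0,-0.62,0,0,0,-0.74,0,0,0,-0.84,0,0,0,-0.9,0],
)

```text
time_s: 12.07
position: [520.9, -171.7, 294.2]
tool_rot: [0.001, 0.2, 0.98, -0.0]
wrist_force: [-0.3, -0.4, -0.5]
grip_width: 0.492
grasp_force: 0.0
```

step_arm(
  motion=[0,0,0,0,0,0,0,0,0,0,0,0,0,0,0,0,0,0,0,0,0,0,0,0,0,0,0,0,0,0,0,0,0,0,0,0,0,0,0,0],
)

```text
time_s: 12.9
position: [520.6, -171.6, 292.7]
tool_rot: [-0.0, 0.2, 0.98, -0.0]
wrist_force: [0.7, -0.1, 0.3]
grip_width: 0.493
grasp_force: 0.0
```

```bash
python3 - <<'E'
from h import *
where([521.5,-171.3,220],67.2)
c=bushpos(); c=grab("wrist"); W=cloud(c); g=c["pixels"].max(2); v,u=np.mgrid[:420,:560]
k=(W[...,2]>44)&(W[...,2]<66)&(g<70)&(v>180)&(v<285)
nn,l,st,ce=cv2.connectedComponentsWithStats(k.astype(np.uint8))
for i in range(1,nn):
    if st[i,4]>200: print(ce[i].round(),st[i,4],np.median(W[l==i],0).round(1))
cv2.imwrite("pics/w5.png",c["pixels"])
E
```

```text
t 12.9 p [ 520.6 -171.6  292.7] z [-1.e-04 -0.e+00 -1.e+00] yang 66.9 q [-0.318  0.192 -0.208  1.171 -0.     0.085] w 0.493 F [ 0.73 -0.12  0.35]
d/80 [-0.009  0.008  0.908] yaw/90 -0.0034502484833574777
bush gauge xy [57.9 -3.6] 72
[324. 231.] 799 [ 530.8 -143.6   60.3]
[244. 231.] 800 [ 509.4 -194.5   60.3]
```

View pics/w5.png

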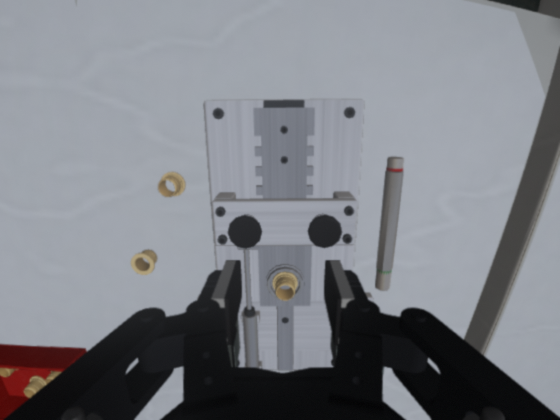

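The wrist view shows both buttons up, at (244,231) and (324,231), with their tops measured at z = 60. The slide is against its near stop, the bush is seated at (286,285), and the loose parts haven't moved.

```bash
python3 -c "
from h import *
print(bot.hand_in())"
```

```text
the job is handed in; nothing more can be done
None
```

I pressed both buttons together and held them down until the slide reached its near stop, then released them; both sprang back up. The bush is still seated in its nest, the loose parts look undisturbed, and the job is handed in at about 13 s.

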